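# Unbolt the jog lever of the disc-lathe console and nudge the carriage to the green side

## Task

The red-topped jog lever on the black console is locked by the brass barrel bolt. Lift the bolt's handle out of its notch, draw the bolt back out of the lever and drop the handle down into the other notch; then tilt the lever over to its stop on the side of the green cap, hold it there for a good second, and let it come back upright. Never tilt it towards the orange cap, and leave the platter puck, the resistor and the jack plug where they lie.

Things in the scene. Friction and masses are not known exactly. Their poses are not given: they have to be found in the camera images.
- console: Black console fixed on the table, 190 mm along its x, 270 mm along its y, top face 50 mm above the table. Origin: centre of its underside, z up. The 14 mm brass bolt rod lies along its y at x = 0, axis 80 mm above the table, under two brass saddles (28 mm wide in x, tops 93 mm above the table, at y = +18 and +60 mm).
- free_notch (a point): Middle of the top of the free notch (console x = -25, y = -60 mm, 100 mm above the table). A 5 mm steel comb plate stands along the console's y at x = -25 mm, from y = -85 to +10 mm, top edge 100 mm above the table, with two open-topped notches, 16 mm wide, floors 76 mm above the table: the free one here, the locked one 45 mm away at y = -15 mm.
- handle_grip (a point): Pinch point on the bolt handle's axis, 56 mm from the rod's axis. The handle is a 12 mm round brass bar, square to the rod, ending in an 18 mm ball 74 mm from the rod's axis. It turns about the rod's axis and slides with the rod. Down in a notch it points to the console's -x, 15 degrees upwards.
- bolt (a joint): Slide of the bolt rod and handle, m: 0 = locked (rod through the lever's fork, handle at console y = -15 mm), 0.045 = fully drawn back (towards the console's -y, handle at y = -60 mm). It slides with about 2 N of friction, only while the handle is lifted over the comb plate.
- handle (a joint): Lift of the handle about the rod, rad: 0 = down in a notch, about 0.67 = just clears the top of the comb plate, 1.10 = highest stop. Let go, it falls by its own weight, into a notch if it is over one.
- jog_grip (a point): Point on the axis of the jog lever's red round grip (18 mm thick, from 75 to 130 mm above the console top), 108 mm above the lever's pivot. The pivot axis runs along the console's y, through console x = 0, y = +100 mm, at the height of the console top. Below the grip is a steel fork that straddles the rod while bolted.
- jog (a joint): Tilt of the jog lever, rad: 0 = upright, positive = leaning to the console's +x, negative = to -x; stops at +0.42 and -0.42. A spring centres it (about 1.1 N m per rad, so some 4 N at the grip near the stop). Bolted, it moves less than 0.1.
- cap_green: Green domed cap, 28 mm across, 15 mm tall, on the console top 74 mm from the lever's pivot on the console's +x or -x side (it differs from one start to the next): the lever must be tilted to this side. Origin: centre of its underside.
- cap_orange: Orange domed cap, the same size, on the opposite side of the lever: never tilt the lever to this side. Origin: centre of its underside.
- puck_center (a point): Bystander: dented aluminium platter puck, 76 mm across, 52 mm tall, standing on the table; the point is its centre.
- resistor_center (a point): Bystander: tan ceramic power resistor, a bar 85 x 22 x 22 mm lying on the table; the point is its centre.
- plug_center (a point): Bystander: chrome headphone jack plug, about 108 mm long and 18 mm thick, lying on the table; the point is its middle.
- tool_case: Black tool case with brass latches, 300 (x) x 190 (y) x 118 mm tall with its handle, standing fast on the table at the left. Origin: centre of its underside.

How it is judged:
On the way, in this order (a step that is already met when the one before it is completed fails the run):
1. the bolt is drawn back and its handle is down in the free notch (value of joint bolt above 0.04 m and value of joint handle below 0.12 rad), for 0.2 s.
2. the lever is tilted to the green side, near its stop, for a second (((x of cap_green in the frame of console below 0 m and value of joint jog below -0.33 rad) or (x of cap_green in the frame of console above 0 m and value of joint jog above 0.33 rad))), for 1 s.
At the end, for the whole second after the job is handed in: The bolt stays drawn back (slide over 0.040 m) with its handle down in the free notch (lift under 0.12 rad), and the jog lever stands upright again (within 0.06 rad) and still (under 0.1 rad/s) (all of step 1 and value of joint jog between -0.06 and 0.06 rad and velocity of joint jog between -0.1 and 0.1 rad/s); the robot touches nothing.
It fails at once if the lever is tilted more than 0.15 rad towards the orange cap ((x of cap_green in the frame of console below 0 m and value of joint jog above 0.15 rad) or (x of cap_green in the frame of console above 0 m and value of joint jog below -0.15 rad)).
It fails at once if a bystander (puck, resistor, jack plug) is moved more than 15 mm (distance of any of puck_center, resistor_center, plug_center from where it was at the start of the episode above 0.015 m).
It also fails if it takes over 51 s, if anything falls off the work surface, if the arm or the gripper's body presses on something with over 40 N, if the wrist force passes 120 N, or if a joint passes its speed limit or range.

## Robot

A 7-joint arm with a two-finger parallel gripper is mounted at the origin on the work surface. World frame = base frame: x ahead of the robot, y to its left, z up, the work surface at z = 0. Lengths are in m, angles in rad, forces in N, time in s.
With the tool pointing down it reaches from about 0.4 to 0.875 m from the base axis. Payload 19.3 kg.
Tool frame: the origin (TCP) lies at the very end of the fingers, on their centre line; the grasp point (between the pads) lies 19 mm behind it; z points along the fingers, y is the line along which they close (so a half turn about z gives the same grasp; the last joint's range is limited). The gripper opens to 85 mm and grips with 20 to 120 N. Pads are 22 mm wide; open, the fingers measure 114 mm over their backs; the gripper's body (76 mm by 85 mm) begins 54 mm behind the grasp point. The pads swing forward as they close: fully open they stand 13 mm farther back than shut.
Start: joints at [-1.33, 0.521, -0.036, 1.599, 0.021, 1.021, -0.113], TCP at [0.191, 0.595, 0.231] pointing down, gripper open.
Joint ranges: [-2.91, 2.91], [-0.3, 2.13], [-1.5, 1.42], [0.17, 2.43], [-1.26, 4.41], [0.16, 1.93], [-2.52, 2.52]. Speed limits (rad/s): [1.89, 1.89, 2.39, 2.39, 3.01, 3.01, 3.01].

## Interface

Orientations are given as [roll, pitch, yaw] about the fixed x, y, z axes, in that order (R = Rz(yaw) Ry(pitch) Rx(roll)).
In Python, from workcell import bot gives the robot as it stands.
- The arm moves only by the tool jog_arm, never from a script. Its argument "motion" is a list of rows, each a list of 5 numbers: the shift along the tool's x, y, z scaled (see below), then the turn about the tool's z scaled (see below), then the opening, from 0 (shut) to 1 (fully open). A call has 1 to 12 rows; each row shifts and turns the commanded pose from where the row before left it, along the tool's axes as they then stand; what a row does not reach is not made up. The controller multiplies each number of a shift by 30 mm and each number of a turn by 0.08 rad. A row lasts 1/10 s, in which the tool goes at most 50 mm and 8.59 degrees, less where a joint would pass 70% of its speed; a pose out of reach is approached as far as the arm can. A call with a number of a shift or a turn outside -1 to 1 is refused whole. A call with a gripper value outside its range is refused whole. The fingers move at their own pace and stop on an object; "newtons" is the grip in N (left out, the last holds). Time passes only in rows, so rows that do not move let the fingers close. It gives the time, the measured TCP pose, the force, the opening and the grip force at its end, in the units of the state.
- bot.observe(): the state, without advancing time (a new reading comes with each control period).
- bot.grab_frame(name): name is "scene" or "top" or "wrist"; returns a dict with "pixels" (400x640x3 uint8, red, green, blue), "fovy" (degrees; the focal length in pixels is half the picture's height over the tangent of half this angle, whatever the lens; pixels are square), "cx", "cy" (the principal point, pixels), "k1" (the pictures are not rectified: a ray, as slopes to the right and down, at radius r is drawn at 1 + k1 r^2 times it, then the intrinsics apply), "rvec" (rotation vector, rad) and "tvec" (3), from world to camera coordinates, as OpenCV has them; the wrist camera has in their place "mount" (4x4, takes a point from camera to tool coordinates, whose origin is the TCP and whose axes are the flange's). Camera axes: x right, y down, z forward; pixel columns grow to the right and rows downward; lengths in m; the calibration is good to about 2 mm. A picture is of the moment at which its call begins: read the wrist's pose just before it. There is no depth.
- bot.job_done(): hands the job in; it is judged then, once.
The state is a dict: "clock": time; "qpos": joint angles; "qd": joint speeds; "joint_efforts": joint torques, N m; "position": TCP position; "tool_rot": TCP orientation; "force": force on the tool from outside, world axes, zero at the start; "moment": the same for the moment, N m; "grip_width": finger opening in m; "finger_force": force on a finger pad.
Only numpy, scipy, OpenCV 4.12 (cv2) and the standard library are available. Lean on these libraries where they do the work, as an engineer would, in place of code of your own. Each camera call takes 0.05 s, during which the arm holds its last target. There are 200 camera calls.

## Working session

There is one attempt and no reset: what is moved stays moved. The work goes in short steps, Python scripts to look and compute and a tool call to move; the robot and the scene stay as the last step left them, time stands still between calls to the robot, and variables do not carry over. Pictures are saved under pics/ and viewed, at most 10 in all, crops included, and the job is handed in when it is done.

Besides the shell and the picture viewer there is one more tool, called after ">>>" as a command line: name --pt "numbers of a row" for each row, then --argument value for the rest. jog_arm: Moves the arm, as the interface text tells. Shifts and turns lie within -1 to 1; 1 stands for 30 mm of shift or 0.08 rad of turn. Its arguments: {"type":"object","properties":{"motion":{"type":"array","items":{"type":"array","items":{"type":"number"}}},"newtons":{"type":"number"}},"required":["motion"]}

```bash
mkdir -p pics; cat > h.py <<'E'
import numpy as np, cv2
from workcell import bot
def snap(n,f,save=True):
    s=bot.observe(); g=bot.grab_frame(n); p=np.asarray(g['pixels'])
    cv2.imwrite('pics/'+f+'.png',p[:,:,::-1]); return s,g
E
python3 - <<'E'
from h import *
import pickle
for n in('top','scene','wrist'):
    s,g=snap(n,n+'0'); pickle.dump((s,g),open(n+'.pkl','wb'))
    print({k:v for k,v in g.items() if k!='pixels'})
print(s)
E
```

```text
{'fovy': 42.969542317263866, 'cx': 324.2523919550314, 'cy': 200.6494030558383, 'k1': 0.016720940289692152, 'rvec': array([ 2.16605268, -2.15268887,  0.09551963]), 'tvec': array([0.16490205, 0.59365496, 1.60536936])}
{'fovy': 47.89107380763865, 'cx': 319.18848069092104, 'cy': 198.3665915753999, 'k1': 0.0432585270065609, 'rvec': array([ 2.07537065,  0.77745727, -0.37107504]), 'tvec': array([-0.55157632, -0.0723405 ,  1.41191924])}
{'fovy': 70.2819353756831, 'cx': 320.01059310956776, 'cy': 197.03114661950974, 'k1': -0.026686852335268053, 'mount': array([[-2.65338819e-04, -9.65224079e-01, -2.61423806e-01,
         6.55137408e-02],
       [ 9.99999713e-01, -4.41613070e-04,  6.15540064e-04,
        -1.48096862e-03],
       [-7.09582261e-04, -2.61423567e-01,  9.65223920e-01,
        -1.42382513e-01],
       [ 0.00000000e+00,  0.00000000e+00,  0.00000000e+00,
         1.00000000e+00]])}
{'clock': 0.1, 'qpos': array([-1.33020106,  0.52194829, -0.03629452,  1.59990637,  0.02121041,
        1.02107971, -0.11276797]), 'qd': array([ 3.63580315e-04, -2.65298012e-03,  1.46440382e-03, -3.10246902e-03,
       -6.59195385e-05,  1.88714922e-03,  2.43429536e-04]), 'joint_efforts': array([ 6.67640721e-03, -9.28462386e+01,  1.98545672e+00, -3.70527792e+01,
        1.82604318e-02,  5.45078612e-03,  5.64522679e-06]), 'position': array([0.19110259, 0.59478159, 0.23080345]), 'tool_rot': array([-3.14064019e+00,  8.99315419e-05,  2.83079459e+00]), 'force': array([-0.50409742, -0.07470006, -0.14898153]), 'moment': array([ 0.038367  , -0.00863151, -0.00345974]), 'finger_force': 0.0, 'grip_width': 0.08536101145146648}
```

View pics/top0.png

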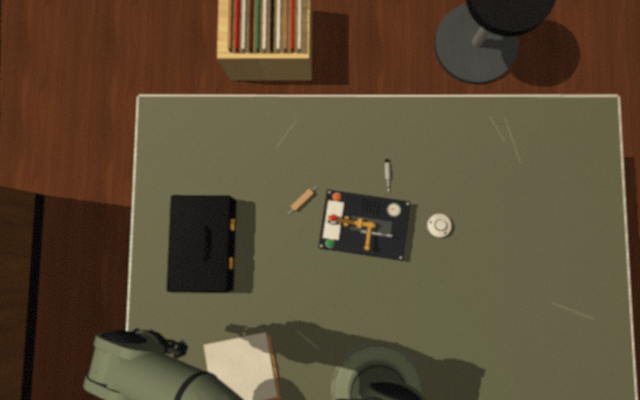

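View pics/scene0.png

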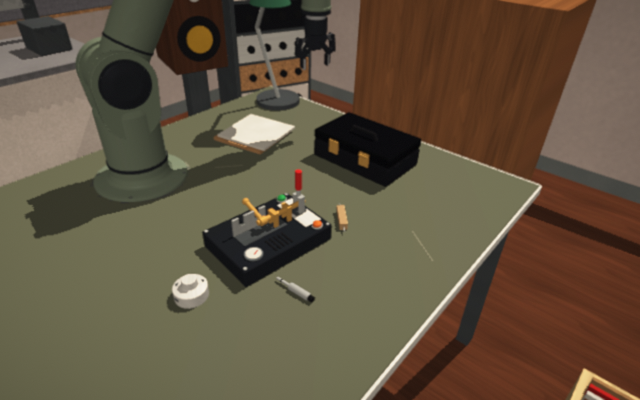

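The top view shows the console at about (365,225): the lever end is on the left with the green cap at (329,243), orange at (336,197), and the handle pointing down towards the robot. So green is on the console's -x side, nearer the robot.

```bash
python3 - <<'E'
import cv2
a=cv2.imread('pics/top0.png')[180:270,305:425]
cv2.imwrite('pics/c1.png',cv2.resize(a,None,fx=6.5,fy=6.5,interpolation=cv2.INTER_CUBIC))
E
```

```text
(no output)
```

View pics/c1.png

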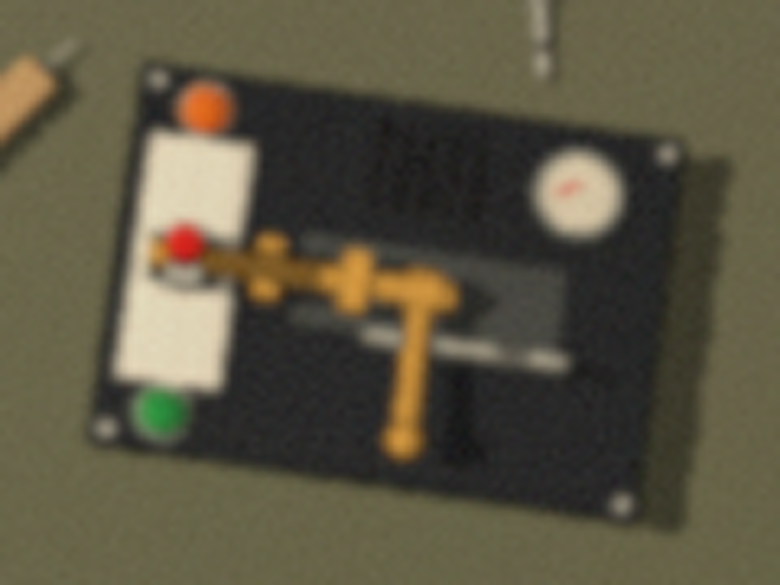

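```bash
cat >> h.py <<'E'
from scipy.optimize import least_squares
from scipy.spatial.transform import Rotation as Ro
def camT(s,g):
    if 'mount' in g:
        T=np.eye(4); T[:3,:3]=Ro.from_euler('xyz',s['tool_rot']).as_matrix(); T[:3,3]=s['position']
        return np.linalg.inv(T@g['mount'])
    T=np.eye(4); T[:3,:3]=cv2.Rodrigues(g['rvec'])[0]; T[:3,3]=g['tvec']; return T
def proj(P,s,g):
    T=camT(s,g); c=np.atleast_2d(P)@T[:3,:3].T+T[:3,3]; u=c[:,:2]/c[:,2:]
    u=u*(1+g['k1']*(u**2).sum(1,keepdims=True)); f=200/np.tan(np.radians(g['fovy'])/2)
    return u*f+[g['cx'],g['cy']]
def c2w(P,q):
    P=np.atleast_2d(P); c,s=np.cos(q[2]),np.sin(q[2])
    return np.c_[q[0]+c*P[:,0]-s*P[:,1], q[1]+s*P[:,0]+c*P[:,1], P[:,2]]
C15,S15=np.cos(np.radians(15)),np.sin(np.radians(15))
def pts(by=-.015): return np.array([[-.056*C15,by,.08+.056*S15],[-.074*C15,by,.08+.074*S15],[0,.1,.18],[-.074,.1,.065],[-.025,-.06,.1]])
E
python3 - <<'E'
from h import *
import pickle
s,g=pickle.load(open('top.pkl','rb'))
K=np.array([[.095,.135,.05],[.095,-.135,.05],[-.095,-.135,.05],[-.095,.135,.05],[.074,.1,.06],[-.074,.1,.06],[-.074*C15,-.015,.08+.074*S15],[0,.1,.18]])
U=np.array([[143,65],[687,140],[640,522],[88,440],[206,108],[160,412],[402,441],[185,242]])/6.5+[305,180]-.4
r=least_squares(lambda q:(proj(c2w(K,q),s,g)-U).ravel(),[.6,0,0])
print(r.x,r.fun.reshape(-1,2).round(1))
np.save('q.npy',r.x)
print(c2w(pts(),r.x).round(4)); print(c2w(pts(-.06),r.x)[:1].round(4))
sw,gs=pickle.load(open('scene.pkl','rb'))
im=cv2.imread('pics/scene0.png')
for u in proj(c2w(np.r_[K,pts()],r.x),sw,gs): cv2.circle(im,tuple(int(x*8) for x in u),10,(255,0,255),1,0,3)
cv2.imwrite('pics/s1.png',cv2.resize(im[150:290,190:350],None,fx=4.5,fy=4.1))
E
```

```text
[ 0.51606305  0.04108153 -0.1379294 ] [[-0.2 -0.7]
 [ 0.1 -0.3]
 [-0.3  0.5]
 [-0.4  0.6]
 [ 0.   0.3]
 [ 0.4 -0.1]
 [ 0.4 -0.3]
 [-0.1 -0. ]]
[[ 0.4604  0.0337  0.0945]
 [ 0.4432  0.0361  0.0992]
 [ 0.5298  0.1401  0.18  ]
 [ 0.4565  0.1503  0.065 ]
 [ 0.4831 -0.0149  0.1   ]]
[[ 0.4542 -0.0109  0.0945]]
```

View pics/s1.png

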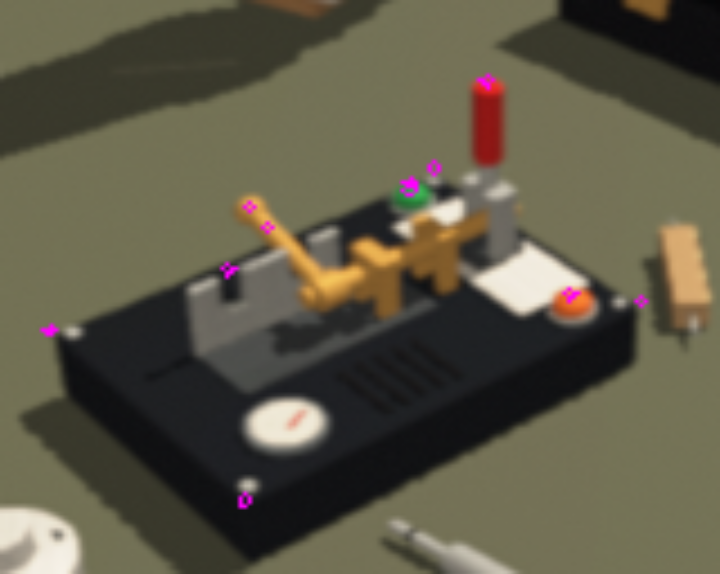

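The overlay agrees with the scene view to within a few mm. I'll move above the handle with the yaw square to the console.

>>> jog_arm --pt "0 0 0 -0.72 1" --pt "0 0 0 -0.72 1" --pt "0 0 0 -0.72 1" --pt "-0.477 -0.72 0 0 0.6" --pt "-0.477 -0.72 0 0 0.6" --pt "-0.477 -0.72 0 0 0.6" --pt "-0.477 -0.72 0 0 0.6" --pt "-0.477 -0.72 0 0 0.6" --pt "-0.477 -0.72 0 0 0.6" --pt "-0.477 -0.72 0 0 0.6" --pt "-0.477 -0.72 0 0 0.6" --pt "-0.477 -0.72 0 0 0.6"

```text
clock: 1.35
position: [0.2923, 0.3837, 0.2312]
tool_rot: [-3.141, -0.0, 3.004]
force: [-0.3, 0.6, 0.6]
grip_width: 0.0513
finger_force: 0.0
```

>>> jog_arm --pt "-0.477 -0.72 0 0 0.6" --pt "-0.477 -0.72 0 0 0.6" --pt "-0.477 -0.72 0 0 0.6" --pt "-0.477 -0.72 0 0 0.6" --pt "-0.477 -0.72 0 0 0.6" --pt "-0.477 -0.72 0 0 0.6" --pt "-0.477 -0.72 0 0 0.6" --pt "-0.477 -0.72 0 0 0.6" --pt "-0.477 -0.72 0 0 0.6" --pt "-0.477 -0.72 0 0 0.6" --pt "-0.477 -0.72 0 0 0.6" --pt "-0.477 -0.72 0 0 0.6"

```text
clock: 2.55
position: [0.4267, 0.1034, 0.2313]
tool_rot: [-3.142, -0.0, 3.004]
force: [0.5, 1.0, 0.4]
grip_width: 0.0509
finger_force: 0.0
```

```bash
cat >> h.py <<'E'
def go(Pc,q):
    "shift in tool axes (units) and yaw turn (units) from here to TCP at console point Pc, with tool y along console y"
    s=bot.observe(); R=Ro.from_euler('xyz',s['tool_rot']).as_matrix()
    d=R.T@(c2w(Pc,q)[0]-s['position'])/.03
    turn=-((q[2]+np.pi-s['tool_rot'][2]+np.pi)%(2*np.pi)-np.pi)/.08
    return d.round(2),round(turn,2)
E
python3 - <<'E'
from h import *
q=np.load('q.npy')
s,g=snap('wrist','w1'); im=cv2.imread('pics/w1.png')
print(s['clock'],s['position'],s['tool_rot'],s['qpos'].round(2))
K=np.array([[.095,-.135,.05],[-.095,-.135,.05],[-.095,.135,.05]])
for u in proj(c2w(np.r_[K,pts()],q),s,g): cv2.circle(im,tuple(int(x*8) for x in u),30,(255,0,255),1,0,3)
cv2.imwrite('pics/w1.png',im)
print(go([-.056*C15,-.015,.0755],q))
E
```

```text
2.55 [0.42665785 0.10339197 0.23129891] [-3.14157388e+00 -3.49008276e-05  3.00361991e+00] [-0.48  0.23  0.13  2.07 -0.04  0.85  1.1 ]
(array([-1.38, -2.03,  5.2 ]), np.float64(-0.04))
```

View pics/w1.png

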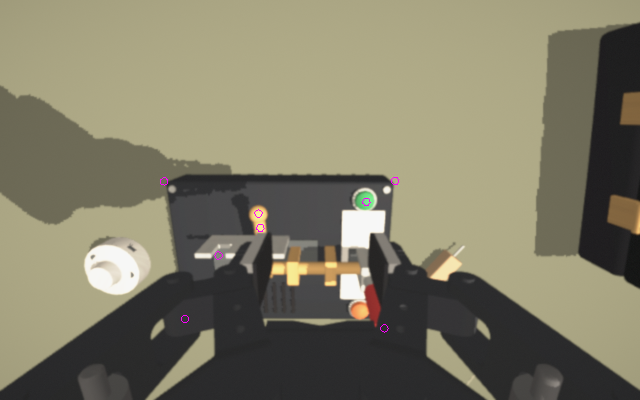

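The overlaid points match the wrist view: handle ball at (258,213), free notch at (218,255). I'll go down over the handle and close.

>>> jog_arm --pt "-0.46 -0.68 0 -0.04 0.6" --pt "-0.46 -0.68 0 0 0.6" --pt "-0.46 -0.67 0 0 0.6" --pt "0 0 0.65 0 0.6" --pt "0 0 0.65 0 0.6" --pt "0 0 0.65 0 0.6" --pt "0 0 0.65 0 0.6" --pt "0 0 0.65 0 0.6" --pt "0 0 0.65 0 0.6" --pt "0 0 0.65 0 0.6" --pt "0 0 0.65 0 0.6" --pt "0 0 0 0 0.6"

```text
clock: 3.8
position: [0.4579, 0.0384, 0.0736]
tool_rot: [-3.14, -0.003, 3.007]
force: [0.0, -0.7, 0.2]
grip_width: 0.051
finger_force: 0.0
```

>>> jog_arm --pt "0 0 0 0 0" --pt "0 0 0 0 0" --pt "0 0 0 0 0" --pt "0 0 0 0 0" --pt "0 0 0 0 0" --pt "0 0 0 0 0" --pt "0 0 0 0 0" --newtons 25

```text
clock: 4.5
position: [0.4593, 0.0356, 0.0762]
tool_rot: [-3.139, 0.001, 3.004]
force: [-0.4, -22.5, 5.1]
grip_width: 0.0114
finger_force: 24.9
```

```bash
python3 - <<'E'
from h import *
q=np.load('q.npy'); p=None
for l in np.linspace(0,.88,9):
    a=np.radians(15)+l; P=[-.056*np.cos(a),-.015,.08+.056*np.sin(a)-.019]
    if p is None: print(go(P,q))
    else: print(l,((p[0]-P[0])/.03).round(2),((p[2]-P[2])/.03).round(2))
    p=P
E
```

```text
(array([-0.05, -0.06,  0.02]), np.float64(0.0))
0.11 -0.06 -0.2
0.22 -0.08 -0.19
0.33 -0.1 -0.18
0.44 -0.12 -0.16
0.55 -0.14 -0.15
0.66 -0.16 -0.13
0.77 -0.17 -0.11
0.88 -0.18 -0.1
```

>>> jog_arm --pt "-0.04 -0.06 0 0 0" --pt "0 0 0 0 0"

```text
clock: 4.7
position: [0.4593, 0.0352, 0.0761]
tool_rot: [-3.14, -0.001, 3.005]
force: [-7.2, -9.8, 10.1]
grip_width: 0.0112
finger_force: 24.3
```

>>> jog_arm --pt "0 -0.05 0 0 0" --pt "-0.03 0 -0.1 0 0" --pt "-0.03 0 -0.1 0 0" --pt "-0.08 0 -0.19 0 0" --pt "-0.1 0 -0.18 0 0" --pt "-0.12 0 -0.16 0 0" --pt "-0.14 0 -0.15 0 0" --pt "-0.16 0 -0.13 0 0" --pt "-0.17 0 -0.11 0 0" --pt "-0.18 0 -0.1 0 0" --pt "0 0 0 0 0"

```text
clock: 5.8
position: [0.4902, 0.0306, 0.1123]
tool_rot: [-3.141, -0.001, 3.007]
force: [-3.5, -5.1, -1.4]
grip_width: 0.0107
finger_force: 24.3
```

```bash
python3 - <<'E'
from h import *
q=np.load('q.npy'); s=bot.observe(); R=Ro.from_euler('z',q[2]).as_matrix()
print(R.T@(s['position']-[q[0],q[1],0]), R.T@s['force'])
s,g=snap('scene','s2'); im=cv2.imread('pics/s2.png')
cv2.imwrite('pics/s2c.png',cv2.resize(im[110:260,190:350],None,fx=4,fy=4))
E
```

```text
[-0.02422737 -0.01392477  0.1123443 ] [-2.73777821 -5.54754472 -1.44405249]
```

View pics/s2c.png

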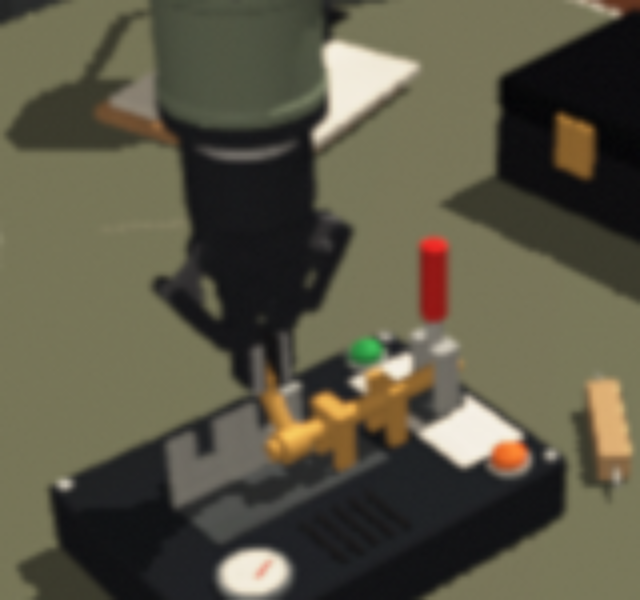

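The scene crop shows the handle lifted steeply and gripped at about (270,385), clear of the comb plate. Next I'll slide it back.

>>> jog_arm --pt "0 -0.15 0 0 0" --pt "0 -0.19 0 0 0" --pt "0 -0.19 0 0 0" --pt "0 -0.19 0 0 0" --pt "0 -0.19 0 0 0" --pt "0 -0.19 0 0 0" --pt "0 -0.19 0 0 0" --pt "0 -0.19 0 0 0" --pt "0 -0.05 0 0 0" --pt "0 0 0 0 0"

```text
clock: 6.85
position: [0.4836, -0.0143, 0.1121]
tool_rot: [3.141, -0.0, 3.007]
force: [-4.8, 6.1, 5.7]
grip_width: 0.0111
finger_force: 25.1
```

```bash
python3 - <<'E'
from h import *
q=np.load('q.npy'); s=bot.observe(); R=Ro.from_euler('z',q[2]).as_matrix()
print(R.T@(s['position']-[q[0],q[1],0]), R.T@s['force'])
E
```

```text
[-0.02457296 -0.05928187  0.11205343] [-5.5483109   5.35246123  5.66674705]
```

>>> jog_arm --pt "0.18 0 0.1 0 0" --pt "0.17 0 0.11 0 0" --pt "0.16 0 0.13 0 0" --pt "0.14 0 0.15 0 0" --pt "0.12 0 0.16 0 0" --pt "0.1 0 0.18 0 0" --pt "0.08 0 0.19 0 0" --pt "0.06 0 0.2 0 0" --pt "0 0 0 0 0"

```text
clock: 7.75
position: [0.4562, -0.0104, 0.0765]
tool_rot: [3.14, 0.005, 3.007]
force: [0.7, 5.8, 27.8]
grip_width: 0.0108
finger_force: 31.0
```

```bash
python3 - <<'E'
from h import *
q=np.load('q.npy'); s=bot.observe(); R=Ro.from_euler('z',q[2]).as_matrix()
print(R.T@(s['position']-[q[0],q[1],0]), R.T@s['force'])
E
```

```text
[-0.05225991 -0.05918142  0.07648561] [-0.10289252  5.80972187 27.82511052]
```

>>> jog_arm --pt "0 0 0 0 0.4" --pt "0 0 0 0 0.4" --pt "0 0 0 0 0.4" --pt "0 0 -0.6 0 0.4" --pt "0 0 -0.7 0 0.4" --pt "0 0 -0.7 0 0.4" --pt "0 0 -0.7 0 0.4" --pt "0 0 -0.7 0 0.4" --pt "0 0 -0.7 0 0.4" --pt "0 0 -0.7 0 0.4" --pt "0 0 -0.2 0 0" --pt "0 0 0 0 0"

```text
clock: 8.95
position: [0.454, -0.0105, 0.2256]
tool_rot: [3.141, 0.001, 3.007]
force: [0.1, 0.1, -0.4]
grip_width: 0.0057
finger_force: 0.0
```

```bash
python3 - <<'E'
from h import *
q=np.load('q.npy')
print(go([.038,.1,.225],q))
s,g=snap('scene','s3'); im=cv2.imread('pics/s3.png')
cv2.imwrite('pics/s3c.png',cv2.resize(im[110:260,190:350],None,fx=4,fy=4))
E
```

```text
(array([-3.1 ,  5.31,  0.03]), np.float64(0.04))
```

View pics/s3c.png

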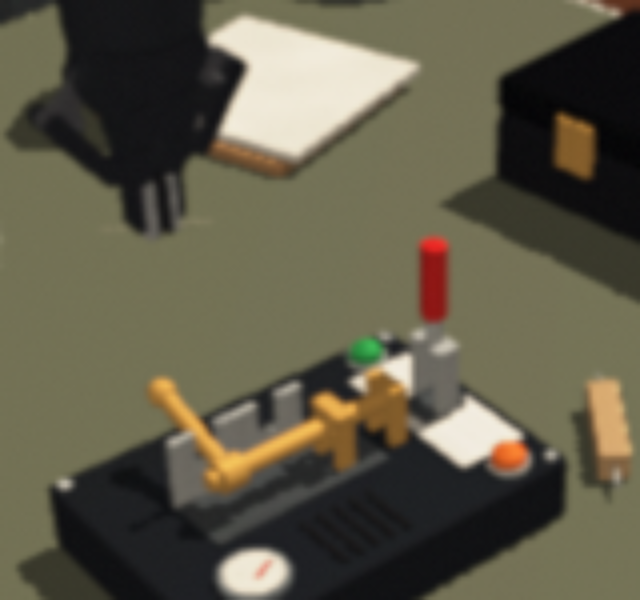

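The handle now lies in the free notch (crop about (195,430)) and the rod is out of the lever. I'll move the shut fingers to the orange side of the lever so they can push towards green.

>>> jog_arm --pt "-0.52 0.88 0 0.04 0" --pt "-0.52 0.88 0 0 0" --pt "-0.52 0.88 0 0 0" --pt "-0.52 0.88 0 0 0" --pt "-0.51 0.89 0 0 0" --pt "-0.51 0.9 0 0 0" --pt "0 0 0 0 0" --pt "0 0 0 0 0"

```text
clock: 9.8
position: [0.5672, 0.1345, 0.2236]
tool_rot: [-3.14, -0.002, 3.004]
force: [0.2, -0.7, -0.3]
grip_width: 0.0007
finger_force: 0.0
```

```bash
python3 - <<'E'
from h import *
q=np.load('q.npy'); print(go([.038,.1,.142],q))
s,g=snap('wrist','w2'); im=cv2.imread('pics/w2.png')
for u in proj(c2w([[0,.1,.18],[.038,.1,.142],[-.074,.1,.06]],q),s,g): cv2.circle(im,tuple(int(x*8) for x in u),30,(255,0,255),1,0,3)
cv2.imwrite('pics/w2.png',im)
E
```

```text
(array([-0.01,  0.02,  2.72]), np.float64(0.01))
```

View pics/w2.png

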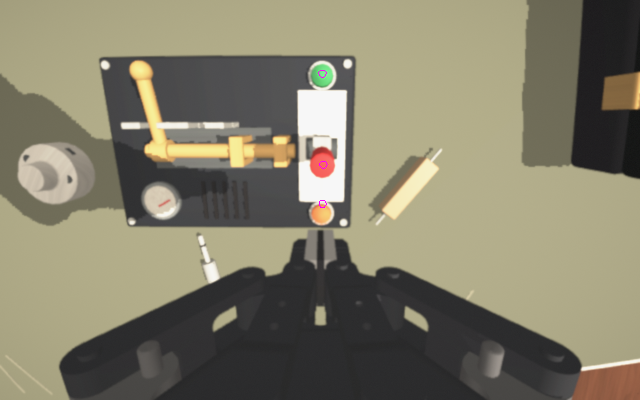

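The fingers are clear and on the +x side, with the red knob at (322,163) and the green cap at (322,75). I'll descend and push.

>>> jog_arm --pt "0 0 0.54 0 0" --pt "0 0 0.54 0 0" --pt "0 0 0.54 0 0" --pt "0 0 0.54 0 0" --pt "0 0 0.54 0 0" --pt "0.15 0 0 0 0" --pt "0.15 0 0 0 0" --pt "0.15 0 0 0 0" --pt "0.15 0 0 0 0" --pt "0.15 0 0 0 0" --pt "0.15 0 0 0 0" --pt "0 0 0 0 0"

```text
clock: 11.05
position: [0.5406, 0.1385, 0.1446]
tool_rot: [3.141, 0.0, 3.004]
force: [1.4, -0.6, 1.7]
grip_width: -0.0003
finger_force: 0.5
```

>>> jog_arm --pt "0.15 0 0 0 0" --pt "0.15 0 0 0 0" --pt "0.15 0 0 0 0" --pt "0.15 0 0 0 0" --pt "0.15 0 0 0 0" --pt "0.12 0 0 0 0" --pt "0.1 0 0 0 0" --pt "0 0 0 0 0"

```text
clock: 11.85
position: [0.5119, 0.1423, 0.1444]
tool_rot: [-3.142, 0.0, 3.004]
force: [3.5, -2.4, 0.9]
grip_width: 0.0001
finger_force: 1.8
```

```bash
python3 - <<'E'
from h import *
q=np.load('q.npy'); s=bot.observe(); R=Ro.from_euler('z',q[2]).as_matrix()
print(R.T@(s['position']-[q[0],q[1],0]), R.T@s['force'])
s,g=snap('wrist','w3')
E
```

```text
[-0.01802682  0.09972374  0.1443801 ] [ 3.76362318 -1.8671132   0.86705626]
```

View pics/w3.png

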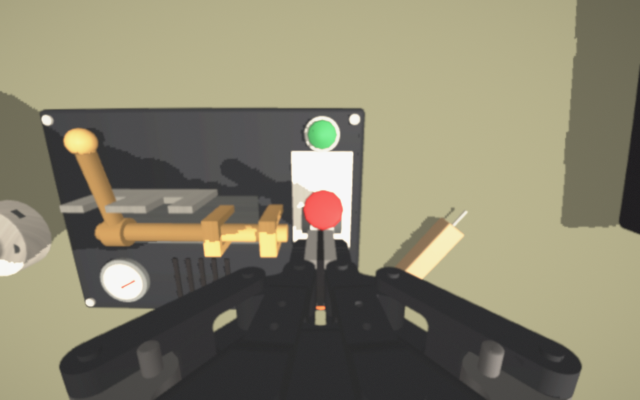

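The lever is leaning to green (knob at (322,210)), but the force is only about 3.8 N, so it isn't at the stop yet. I'll push a little further.

>>> jog_arm --pt "0.08 0 0 0 0" --pt "0.08 0 0 0 0" --pt "0 0 0 0 0"

```text
clock: 12.2
position: [0.5074, 0.143, 0.1444]
tool_rot: [3.142, 0.0, 3.004]
force: [5.8, -1.0, -1.9]
grip_width: 0.0
finger_force: 2.1
```

>>> jog_arm --pt "0.08 0 0 0 0" --pt "0 0 0 0 0"

```text
clock: 12.4
position: [0.5066, 0.1431, 0.1448]
tool_rot: [3.141, 0.004, 3.003]
force: [14.1, -2.9, -2.7]
grip_width: 0.0003
finger_force: 5.7
```

>>> jog_arm --pt "0.08 0 0 0 0" --pt "0 0 0 0 0"

```text
clock: 12.6
position: [0.5058, 0.1432, 0.1453]
tool_rot: [3.14, 0.007, 3.002]
force: [21.7, -5.4, -2.7]
grip_width: -0.0001
finger_force: 9.6
```

The force jumped, so the lever is at its stop. I'll ease off slightly, hold, then return slowly.

>>> jog_arm --pt "-0.07 0 0 0 0" --pt "0 0 0 0 0" --pt "0 0 0 0 0" --pt "0 0 0 0 0" --pt "0 0 0 0 0" --pt "0 0 0 0 0" --pt "0 0 0 0 0" --pt "0 0 0 0 0" --pt "0 0 0 0 0" --pt "0 0 0 0 0" --pt "0 0 0 0 0" --pt "0 0 0 0 0"

```text
clock: 13.8
position: [0.5064, 0.1431, 0.145]
tool_rot: [3.141, 0.004, 3.003]
force: [11.7, -3.3, 2.6]
grip_width: 0.0001
finger_force: 6.4
```

>>> jog_arm --pt "0 0 0 0 0" --pt "0 0 0 0 0" --pt "0 0 0 0 0" --pt "0 0 0 0 0" --pt "-0.12 0 0 0 0" --pt "-0.12 0 0 0 0" --pt "-0.12 0 0 0 0" --pt "-0.12 0 0 0 0" --pt "-0.12 0 0 0 0" --pt "-0.12 0 0 0 0" --pt "-0.12 0 0 0 0" --pt "-0.12 0 0 0 0"

```text
clock: 15.0
position: [0.5334, 0.1393, 0.1442]
tool_rot: [-3.141, -0.0, 3.004]
force: [1.4, -0.3, 2.4]
grip_width: -0.0001
finger_force: 0.8
```

>>> jog_arm --pt "-0.1 0 0 0 0" --pt "-0.1 0 0 0 0" --pt "-0.1 0 0 0 0" --pt "-0.1 0 0 0 0" --pt "-0.1 0 0 0 0" --pt "-0.1 0 0 0 0" --pt "-0.15 0 0 0 0" --pt "-0.2 0 0 0 0" --pt "-0.2 0 0 0 0" --pt "-0.2 0 0 0 0" --pt "0 0 0 0 0"

```text
clock: 16.1
position: [0.5741, 0.1335, 0.1442]
tool_rot: [-3.142, 0.0, 3.003]
force: [-0.1, 0.4, -0.7]
grip_width: 0.0002
finger_force: 0.0
```

>>> jog_arm --pt "0 0 -0.5 0 0" --pt "0 0 -0.5 0 0" --pt "0 0 -0.5 0 0" --pt "0 0 -0.5 0 0" --pt "0 0 -0.5 0 0" --pt "0 0 -0.5 0 0" --pt "0 0 0 0 0" --pt "0 0 0 0 0" --pt "0 0 0 0 0"

```text
clock: 17.0
position: [0.5729, 0.1338, 0.2335]
tool_rot: [-3.141, -0.001, 3.004]
force: [0.5, -0.3, -1.0]
grip_width: 0.0003
finger_force: 0.0
```

```bash
python3 - <<'E'
from h import *
s,g=snap('scene','s4'); im=cv2.imread('pics/s4.png'); print(s['force'])
cv2.imwrite('pics/s4c.png',cv2.resize(im[110:260,190:350],None,fx=4,fy=4))
E
```

```text
[ 0.49430935 -0.2523009  -0.95807807]
```

View pics/s4c.png

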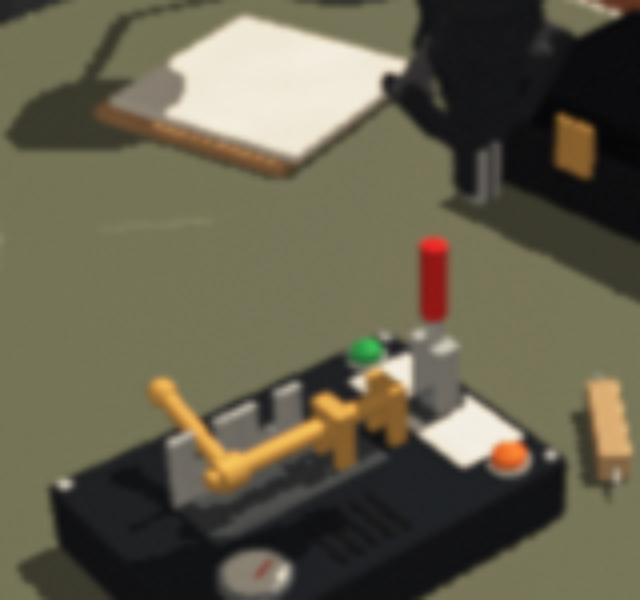

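The lever is upright (knob at (433,245), the same place as before), the handle is in the free notch, and the arm is clear.

```bash
python3 -c "
from workcell import bot
print(bot.job_done())"
```

```text
the job is handed in; nothing more can be done
None
```

I handed the job in at about 17 s: bolt drawn back with its handle in the free notch, lever held at its green-side stop for over a second and now upright again, with nothing touched by the arm; no verdict was returned.

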